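Scan a grocery barcode with the phone from its charging dock

TASK

Lift the phone up out of its charging dock and scan the yellow barcode sticker on the back of the brown soup box: hold the phone's camera squarely facing the sticker, centred on it, about 15 cm away, and keep it still for a full second. Then set the phone gently back in the dock, fully down and with its screen to the front as before, and let go of it; leave all the groceries where they stand.

Things in the scene. Friction and masses are not known exactly. Their poses are not given: they have to be found in the camera images.
- phone: Phone in a black rubber case, a plate 160 x 80 x 12 mm, about 0.22 kg, standing on a long edge in the dock. Origin at its centre; x out of its back, the way the camera looks (screen on the -x side); y along its length, to the camera's end; z to the upper, free long edge. In the dock its z leans 8 degrees (0.14 rad) from vertical, to the dock's +x. Grip it across the middle of the upper edge.
- phone_lens (a point): Camera lens of the phone, on its back near one end: at x 8, y 58, z 18 mm in the phone's frame. It looks along the phone's +x; this point has the phone's axes.
- phone_foot (a point): Middle of the phone's lower long edge, at (0, 0, -40) mm in the phone's frame. With the phone in the dock the lowest 31 mm are covered behind, 19 mm in front and 28 mm at the ends; the rest stands free.
- dock: Charging dock of grey plastic on an aluminium foot, fixed to the worktop: 182 mm wide (y), 95 mm deep, 62 mm high. Origin on the worktop under its middle; z up; its front, where the user stands, is -x. An open pocket takes the phone's lower long edge and leans 8 degrees: up along it is (0.139, 0, 0.990) in the dock's frame. Phone home: its +y along the dock's, its centre at (12, 0, 69) mm.
- dock_seat (a point): Middle of the pocket's floor, at (4, 0, 30) mm in the dock's frame. The pocket is 166 mm long (y) and 16 mm thick, its mouth flared a little at the front and both ends; its walls are 19 mm (front), 28 mm (ends) and 31 mm (back rest) high. The phone leans on the back rest by its weight; fully home, phone_foot lies 2 to 4 mm from this point.
- soup_box: Brown and white upright carton of soup, 35 x 100 x 127 mm (x, y, z), loose, about 0.25 kg, standing on the worktop. Origin at the centre of its underside, z up. Its +x face, the back, turned roughly to the robot, bears a yellow barcode sticker (the small white barcode printed near its foot does not count).
- soup_box_barcode (a point): Centre of the barcode sticker (yellow with black bars, 52 mm wide, 36 mm high) on the soup box's back, 82 mm above the worktop; at (18, 0, 82) mm in the box's frame. The sticker faces along the box's +x.
- tomato_tin: Green and white tin, 76 mm diameter, 110 mm high, loose; origin at the centre of its underside. Stands in a row with the soup box and the jam jar, in any order. Leave it where it is.
- jam_jar: Jam jar, red inside, with a grey lid, 75 mm diameter, 113 mm high, loose; origin at the centre of its underside. Leave it where it is.
- honey: Honey jar with a grey lid, 64 mm diameter, 109 mm high, loose; origin at the centre of its underside, behind the dock. Leave it where it is.
Not all that is in view belongs to the job. There is more than one size of the phone; the one meant has the size given above.

How it is judged:
On the way, in this order (a step that is already met when the one before it is completed fails the run):
1. the phone is lifted clear of the dock (z of phone_foot in the frame of dock above 0.075 m), for 0.1 s.
2. for 1 s the sticker is 100 to 200 mm ahead of the lens and within 15 mm, sideways and in height, of its line of sight, square to it within 0.3 rad, the phone slower than 20 mm/s and 0.12 rad/s (x of soup_box_barcode in the frame of phone_lens between 0.1 and 0.2 m and y of soup_box_barcode in the frame of phone_lens between -0.015 and 0.015 m and z of soup_box_barcode in the frame of phone_lens between -0.015 and 0.015 m and angle between the x axis of phone and the x axis of soup_box, either way round below 0.3 rad and linear speed of phone below 0.02 m/s and angular speed of phone below 0.12 rad/s), for 1 s.
At the end, for the whole second after the job is handed in: The phone stands in the dock again, fully down (phone_foot within 6 mm of dock_seat), its screen to the dock's front as at the start, released and at rest; the soup box stands upright, and no grocery has moved more than 20 mm (distance between phone_foot and dock_seat below 0.006 m and y of phone_lens in the frame of dock above 0.04 m and angle between the x axis of phone and the x axis of dock, either way round below 0.35 rad and linear speed of phone below 0.02 m/s and angle between soup_box's own z axis and vertical below 0.1 rad and distance of each of soup_box, tomato_tin, jam_jar, honey from where it was at the start of the episode below 0.02 m); the robot touches nothing.
It fails at once if one of the groceries is pushed away (more than 20 mm) (distance of any of soup_box, tomato_tin, jam_jar, honey from where it was at the start of the episode above 0.02 m).
It fails at once if the phone is dropped into the dock (faster than 0.4 m/s within 20 mm of its seat) (distance between phone_foot and dock_seat below 0.02 m and linear speed of phone above 0.4 m/s).
It fails at once if the phone is forced into the dock (more than 60 N between them) (contact force between phone and dock above 60 N).
It also fails if it takes over 56 s, if anything falls off the work surface, if the arm or the gripper's body presses on something with over 40 N, if the wrist force passes 120 N, or if a joint passes its speed limit or range.

ROBOT

A 6-joint arm with a two-finger parallel gripper is mounted at the origin on a cart in front of the work surface, level with it; the furniture and walls round the work are solid. World frame = base frame: x ahead of the robot, y to its left, z up, the work surface at z = 0. Lengths are in m, angles in rad, forces in N, time in s.
With the tool pointing down it reaches from about 0.375 to 0.975 m from the base axis. Payload 3.8 kg.
Tool frame: the origin (TCP) lies midway between the tips of the shut fingers; the grasp point (between the pads) lies 19 mm behind it; z points along the fingers, y is the line along which they close (so a half turn about z gives the same grasp; the last joint's range is limited). The gripper opens to 85 mm and grips with 20 to 120 N. Pads are 22 mm wide; open, the fingers measure 114 mm over their backs; the gripper's body (76 mm by 85 mm) begins 54 mm behind the grasp point. The pads swing forward as they close: fully open they stand 13 mm farther back than shut.
Start: joints at [-1.373, 0.264, 1.604, -0, 1.274, -0.037], TCP at [0.157, -0.656, 0.231] pointing down, gripper open.
Joint ranges: [-2.63, 2.63], [-0.94, 2.18], [0.31, 2.57], [-1.31, 4.45], [0, 2.66], [-2.55, 2.55]. Speed limits (rad/s): [2.57, 2.57, 3.14, 3.14, 3.14, 3.14].

INTERFACE

Orientations are given as a rotation vector (axis times angle).
In Python, from workcell import bot, cams gives the robot as it stands.
- The arm moves only by the tool play_rows, never from a script. Its argument "rows" is a list of rows, each a list of 2 entries, a list of its own where there are three numbers: the shift along the tool's x, y, z scaled (see below), then the turn, a rotation vector about the tool's x, y, z scaled (see below). A call has 1 to 20 rows; each row is the pose to reach, as a shift and turn from the pose commanded when the call began, along the tool's axes at that moment; what a row does not reach only later rows make up. The controller multiplies each number of a shift by 250 mm and each number of a turn by 45 degrees. A row lasts 1/12 s, in which the tool goes at most 41.7 mm and 7.16 degrees, less where a joint would pass 70% of its speed; a pose out of reach is approached as far as the arm can. A call with a number of a shift or a turn outside -1 to 1 is refused whole. A call with a gripper value outside its range is refused whole. "claw" is the opening, from -1 (shut) to 1 (fully open), set as the call begins (left out, the last holds). The fingers move at their own pace and stop on an object; "newtons" is the grip in N (left out, the last holds). Time passes only in rows, so rows that repeat a pose let the fingers close. It gives the time, the measured TCP pose, the force, the opening and the grip force at its end, in the units of the state.
- bot.read_state(): the state, without advancing time (a new reading comes with each control period).
- cams.read_camera(name): name is "scene" or "top"; returns a dict with "image" (420x560x3 uint8, red, green, blue), "K" (3x3 intrinsics, pixels), "T" (4x4, takes a point from camera to world coordinates). Camera axes: x right, y down, z forward; pixel columns grow to the right and rows downward; lengths in m; the calibration is good to about 2 mm. A picture is of the moment at which its call begins. There is no depth.
- bot.finish_job(): hands the job in; it is judged then, once.
The state is a dict: "time": time; "q": joint angles; "joint_vel": joint speeds; "joint_torque": joint torques, N m; "tool_pos": TCP position; "tcp_rot": TCP orientation; "wrist_force": force on the tool from outside, world axes, zero at the start; "torque": the same for the moment, N m; "width": opening from 0.0 (shut) to 1.0 (fully open); "grip_force": force on a finger pad.
Only numpy, scipy, OpenCV 4.12 (cv2) and the standard library are available. Lean on these libraries where they do the work, as an engineer would, in place of code of your own. Each camera call takes 0.05 s, during which the arm holds its last target. There are 200 camera calls.

## Working session

There is one attempt and no reset: what is moved stays moved. The work goes in short steps, Python scripts to look and compute and a tool call to move; the robot and the scene stay as the last step left them, time stands still between calls to the robot, and variables do not carry over. Pictures are saved under pics/ and viewed, at most 10 in all, crops included, and the job is handed in when it is done.

Besides the shell and the picture viewer there is one more tool, called after "Call:" in YAML: its name, and indented under it one key for each argument. play_rows: Moves the arm, as the interface text tells. Its arguments: {"type":"object","properties":{"rows":{"type":"array","items":{"type":"array"}},"claw":{"type":"number"},"newtons":{"type":"number"}},"required":["rows"]}

```bash
mkdir -p pics; python3 - <<'E'
from workcell import bot,cams
import cv2,numpy as np
np.set_printoptions(precision=4,suppress=True)
for n in("scene","top"):
    c=cams.read_camera(n);cv2.imwrite(f"pics/{n}0.png",c["image"][:,:,::-1]);print(n,c["K"],c["T"])
    np.savez(f"{n}0.npz",**c)
print(bot.read_state())
E
```

```text
scene [[458.9015   0.     285.8229]
 [  0.     458.9015 214.6009]
 [  0.       0.       1.    ]] [[-0.4441 -0.7012  0.5577 -0.1986]
 [-0.896   0.3475 -0.2766  0.3275]
 [ 0.0001 -0.6225 -0.7826  0.9715]
 [ 0.      0.      0.      1.    ]]
top [[491.3206   0.     283.2163]
 [  0.     491.3206 209.6997]
 [  0.       0.       1.    ]] [[ 0.0214 -0.9889  0.1473  0.2776]
 [-0.9997 -0.0195  0.0145 -0.0144]
 [-0.0114 -0.1475 -0.989   1.3108]
 [ 0.      0.      0.      1.    ]]
{'time': 0.1, 'q': array([-1.3729,  0.2647,  1.6052, -0.    ,  1.2737, -0.0369]), 'joint_vel': array([ 0.0016, -0.0014, -0.0034,  0.0018, -0.0006,  0.0001]), 'joint_torque': array([  0.0004, -51.6707, -36.8591,  -0.0001,   0.0063,  -0.    ]), 'tool_pos': array([ 0.1569, -0.6558,  0.2301]), 'tcp_rot': array([-3.118 , -0.3678,  0.0003]), 'wrist_force': array([ 0.5452,  0.2246, -0.995 ]), 'torque': array([-0.0171,  0.0737, -0.0309]), 'grip_force': 0.0, 'width': 1.0011232103423162}
```

View pics/scene0.png

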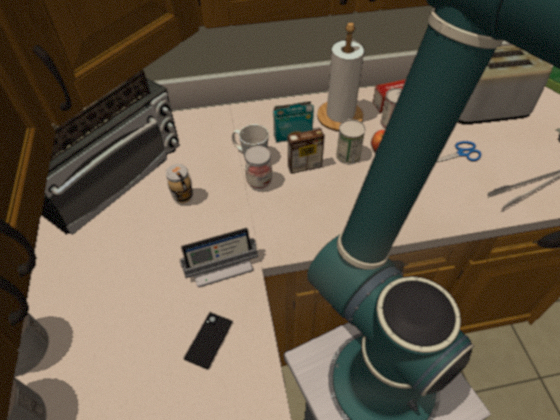

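View pics/top0.png

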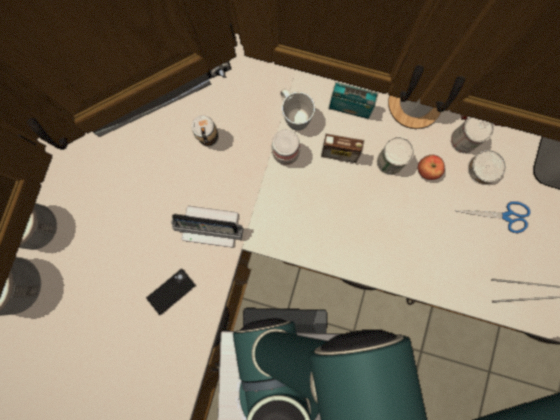

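The dock with the phone is at about (218,258) in the scene view and (208,225) in the top view. The brown soup box, with its yellow sticker, is at about (306,152) and (342,148). The phone lying at the front left is the decoy. Next I'll enlarge the dock and box.

```bash
python3 - <<'E'
import cv2,numpy as np
def crop(n,x,y,w,h,s):
    im=cv2.imread(f"pics/{n}0.png")[y:y+h,x:x+w]
    return cv2.resize(im,None,fx=s,fy=s,interpolation=cv2.INTER_CUBIC)
a=np.hstack([crop("scene",170,220,100,75,4),crop("scene",265,110,100,75,4)])
b=np.hstack([crop("top",160,190,100,75,4),crop("top",300,110,100,75,4)])
cv2.imwrite("pics/crop1.png",np.vstack([a,b]))
E
```

```text
(no output)
```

View pics/crop1.png

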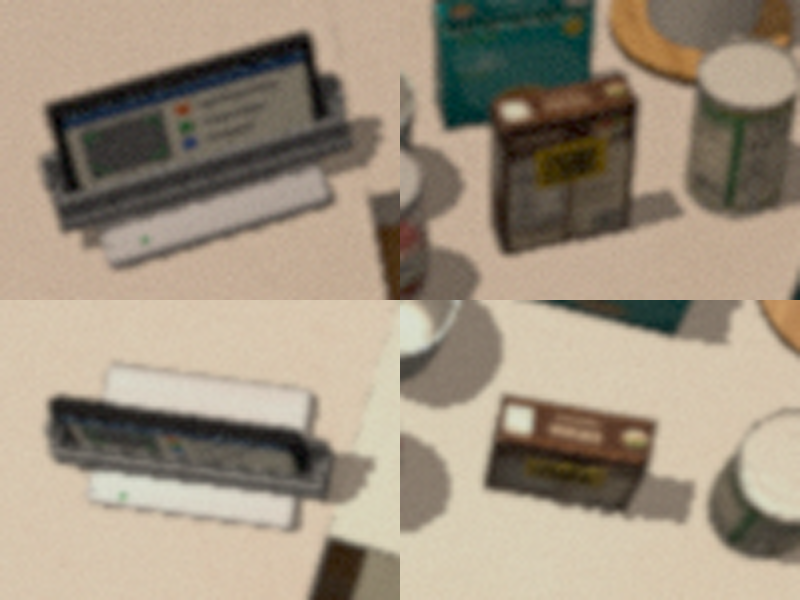

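```bash
cat > h.py <<'E'
import numpy as np
from scipy.spatial.transform import Rotation as R
from scipy.optimize import least_squares
np.set_printoptions(precision=4,suppress=True)
C={n:dict(np.load(f"{n}0.npz")) for n in("scene","top")}
def proj(n,P):
    c=C[n];p=(np.asarray(P)-c["T"][:3,3])@c["T"][:3,:3]
    q=p@c["K"].T;return q[...,:2]/q[...,2:]
def planar(v,P): return R.from_rotvec([0,0,v[2]]).apply(P)+[v[0],v[1],0]
def fit(obs,v0):
    f=lambda v:np.concatenate([(proj(n,planar(v,P))-np.array(p)).ravel() for n,P,p in obs])
    r=least_squares(f,v0,loss="soft_l1");return r.x,f(r.x).reshape(-1,2)
Rp=np.array([[.9903,0,.139],[0,1,0],[-.139,0,.9903]])   # phone axes in dock
def ph(P): return np.array(P)/1000@Rp.T+[.012,0,.069]
E
python3 - <<'E'
from h import *
off={"s1":(170,220,0,0),"s2":(265,110,400,0),"t1":(160,190,0,300),"t2":(300,110,400,300)}
def px(k,L):
    a,b,u,v=off[k];return [((x-u)/4+a-.375,(y-v)/4+b-.375) for x,y in L]
B=[(-17.5,-50,127),(-17.5,50,127),(17.5,50,127),(17.5,-50,127),(17.5,-50,0),(17.5,50,0),(18,0,82)]
B=np.array(B)/1000
sb=px("s2",[(493,97),(628,75),(636,98),(500,122),(504,250),(628,228),(571,161)])
tb=px("t2",[(503,396),(656,420),(650,452),(497,428),(486,488),(635,511),(566,471)])
v,r=fit([("scene",B,sb),("top",B,tb)],[.75,0,3.1]);print("box",v,"\n",r)
D=ph([(6,80,40),(6,-80,40)])
sd=px("s1",[(45,104),(307,33)]);td=px("t1",[(51,398),(305,432)])
v,r=fit([("scene",D,sd),("top",D,td)],[.5,.15,0]);print("dock",v,"\n",r)
E
```

```text
box [ 0.632  -0.1455  2.977 ] 
 [[-1.3701 -0.6667]
 [-0.6847 -2.2159]
 [ 1.6322  0.1563]
 [ 0.6794  1.4438]
 [-0.6602  2.0592]
 [ 0.7295  0.3696]
 [-0.0195  0.298 ]
 [ 0.4319 -3.8221]
 [ 1.8385 -2.7851]
 [ 1.0635  2.6585]
 [-0.4985  1.5504]
 [-0.9659 -0.4029]
 [-2.1386  0.3273]
 [ 0.1782 -0.6637]]
dock [ 0.4083  0.2018 -0.1201] 
 [[-0.4174  0.5195]
 [ 1.4399 -0.4495]
 [-0.2782 -0.3863]
 [-0.0906  0.0662]]
```

```bash
cat >> h.py <<'E'
BOX=np.array([.632,-.1455,2.977]); DOCK=np.array([.4083,.2018,-.1201])
RW=R.from_rotvec([0,0,DOCK[2]]).as_matrix()@Rp        # phone in world
RT=RW@np.array([[0,1,0],[1,0,0],[0,0,-1]])               # tool x=yp, y=xp, z=-zp
def phw(P): return planar(DOCK,ph(P))
GR=phw([0,0,8])
STK=planar(BOX,np.array([.018,0,.082]))
def need(pos,rot=None,s=None):
    "scaled shift, turn from measured pose to target"
    from workcell import bot
    s=s or bot.read_state();A=R.from_rotvec(s["tcp_rot"]).as_matrix()
    rot=RT if rot is None else rot
    return A.T@(np.array(pos)-s["tool_pos"])/.25, R.from_matrix(A.T@rot).as_rotvec()/np.radians(45)
E
python3 - <<'E'
from h import *;import cv2
ims=[]
for n in("scene","top"):
    im=cv2.resize(C[n]["image"][:,:,::-1],None,fx=3,fy=3,interpolation=cv2.INTER_CUBIC)
    cube=np.array([(a,b,c) for a in(-1,1) for b in(-1,1) for c in(-1,1)])
    def draw(P,col):
        q=proj(n,P)*3+1
        for i in range(8):
            for j in range(i):
                if abs(cube[i]-cube[j]).sum()==2: cv2.line(im,*[tuple(int(round(t)) for t in q[k]) for k in(i,j)],col,1,cv2.LINE_AA)
    draw(phw(cube*[6,80,40]),(0,0,255))
    draw(planar(BOX,cube*[.0175,.05,.0635]+[0,0,.0635]),(0,255,0))
    s=np.array([.018,.026,.018])*[1,1,1]
    draw(planar(BOX,cube*[0,.026,.018]+[.018,0,.082]),(255,0,0))
    for x,y in ([(170,215),(262,110)] if n=="scene" else [(160,180),(295,115)]): ims.append(im[y*3:y*3+285,x*3:x*3+360])
cv2.imwrite("pics/ov.png",np.vstack([np.hstack(ims[:2]),np.hstack(ims[2:])]))
print("grasp",GR,"sticker",STK,need(GR))
lens=STK-.15*RW[:,0];scan=lens+RW@(np.array([0,0,8])-[8,58,18])/1000
print("scan tcp",scan)
E
```

```text
grasp [0.4213 0.2002 0.0769] sticker [ 0.6142 -0.1426  0.082 ] (array([ 1.8254, -3.0829,  0.6189]), array([ 0.1529, -0.1095, -1.5453]))
scan tcp [ 0.4506 -0.1812  0.0941]
```

View pics/ov.png

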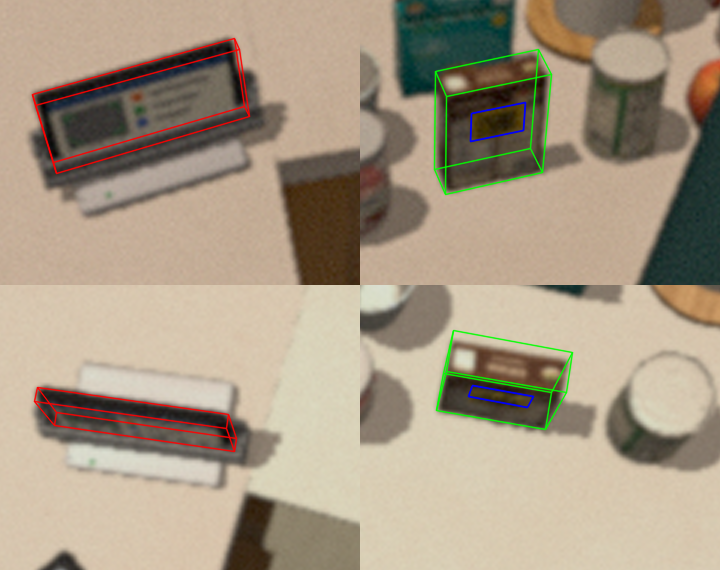

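The overlay matches the phone (red), and the blue sticker outline falls on the yellow sticker to within a few mm in both views. Both are good enough to move on.

Call:
play_rows:
  rows:
    - [[0.98, -0.67, -0.16], [0, 0, -0.6]]
    - [[0.98, -0.67, -0.16], [0, 0, -0.6]]
    - [[0.98, -0.67, -0.16], [0, 0, -0.6]]
    - [[0.98, -0.67, -0.16], [0, 0, -0.6]]
    - [[0.98, -0.67, -0.16], [0, 0, -0.6]]
    - [[0.98, -0.67, -0.16], [0, 0, -0.6]]
    - [[0.98, -0.67, -0.16], [0, 0, -0.6]]
    - [[0.98, -0.67, -0.16], [0, 0, -0.6]]
    - [[0.98, -0.67, -0.16], [0, 0, -0.6]]
  claw: 1
  newtons: 50

```text
time: 0.85
tool_pos: [0.3582, -0.4346, 0.2717]
tcp_rot: [2.945, 1.093, 0.001]
wrist_force: [-0.1, -0.2, -0.3]
width: 1.0
grip_force: 0.0
```

```bash
python3 - <<'E'
from h import *
print(need([.43,-.22,.27]),need(GR+.1*RW[:,2]))
E
```

```text
(array([ 0.7776, -0.4632,  0.0067]), array([ 0.1703, -0.0659, -0.9409])) (array([ 1.8849, -1.7192,  0.3825]), array([ 0.1703, -0.0659, -0.9409]))
```

Call:
play_rows:
  rows:
    - [[0.98, -0.86, 0], [0, 0, -0.5]]
    - [[0.98, -0.86, 0], [0, 0, -0.5]]
    - [[0.98, -0.86, 0], [0, 0, -0.5]]
    - [[0.98, -0.86, 0], [0, 0, -0.5]]
    - [[0.98, -0.86, 0], [0, 0, -0.5]]
    - [[0.98, -0.86, 0], [0, 0, -0.5]]
    - [[0.98, -0.86, 0], [0, 0, -0.5]]
    - [[0.98, -0.86, 0], [0, 0, -0.5]]
    - [[0.98, -0.86, 0], [0, 0, -0.5]]
    - [[0.98, -0.86, 0], [0, 0, -0.5]]

```text
time: 1.68
tool_pos: [0.4031, -0.1138, 0.2709]
tcp_rot: [2.677, 1.644, -0.002]
wrist_force: [1.0, -0.6, 0.1]
width: 0.998
grip_force: 0.0
```

```bash
python3 - <<'E'
from h import *
print(need(GR+.1*RW[:,2]))
E
```

```text
(array([ 1.1728, -0.4507,  0.3787]), array([ 0.1754, -0.0297, -0.4438]))
```

Call:
play_rows:
  rows:
    - [[0.95, -0.37, 0.2], [0.175, -0.03, -0.444]]
    - [[0.95, -0.37, 0.2], [0.175, -0.03, -0.444]]
    - [[0.95, -0.37, 0.2], [0.175, -0.03, -0.444]]
    - [[0.95, -0.37, 0.2], [0.175, -0.03, -0.444]]
    - [[0.95, -0.37, 0.2], [0.175, -0.03, -0.444]]
    - [[0.95, -0.37, 0.2], [0.175, -0.03, -0.444]]
    - [[0.95, -0.37, 0.2], [0.175, -0.03, -0.444]]
    - [[0.95, -0.37, 0.2], [0.175, -0.03, -0.444]]

```text
time: 2.35
tool_pos: [0.4293, 0.1397, 0.2199]
tcp_rot: [-2.271, -2.011, 0.142]
wrist_force: [0.2, -0.2, -0.6]
width: 1.0
grip_force: 0.0
```

```bash
python3 - <<'E'
from h import *
print(need(GR+.1*RW[:,2]))
E
```

```text
(array([0.2368, 0.0191, 0.1747]), array([-0.0017,  0.0003, -0.0015]))
```

Next I move above the grasp, then look to confirm alignment before descending.

Call:
play_rows:
  rows:
    - [[0.237, 0.02, 0.175], [0, 0, 0]]
    - [[0.237, 0.02, 0.175], [0, 0, 0]]
    - [[0.237, 0.02, 0.175], [0, 0, 0]]
    - [[0.237, 0.02, 0.175], [0, 0, 0]]
    - [[0.237, 0.02, 0.175], [0, 0, 0]]

```text
time: 2.77
tool_pos: [0.4359, 0.1963, 0.1776]
tcp_rot: [-2.276, -2.008, 0.14]
wrist_force: [0.0, -0.2, 1.8]
width: 0.997
grip_force: 0.0
```

```bash
python3 - <<'E'
from h import *
from workcell import cams;import cv2
print(need(GR))
o=[]
for n,x,y in(("scene",150,170),("top",140,150)):
    im=cams.read_camera(n)["image"][y:y+130,x:x+130,::-1];o.append(cv2.resize(im,None,fx=3,fy=3,interpolation=cv2.INTER_CUBIC))
cv2.imwrite("pics/pre.png",np.hstack(o))
E
```

```text
(array([ 0.0085, -0.0039,  0.4071]), array([ 0.0013, -0.0001, -0.0058]))
```

View pics/pre.png

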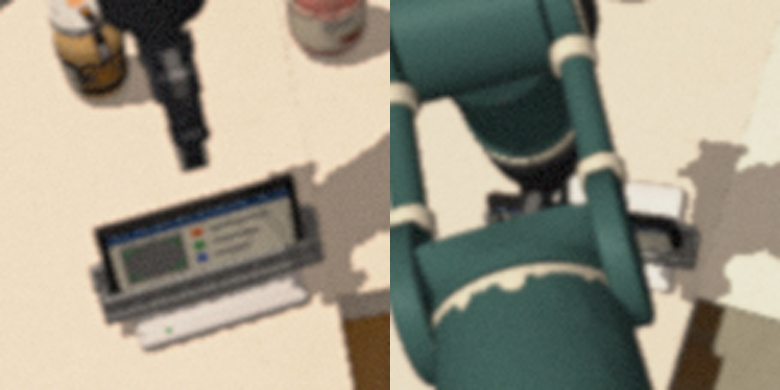

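The finger hangs over the middle of the phone's upper edge in the scene view, at about (195,165) in the crop. I'll descend and grip.

Call:
play_rows:
  rows:
    - [[0.008, -0.004, 0.08], [0, 0, 0]]
    - [[0.008, -0.004, 0.16], [0, 0, 0]]
    - [[0.008, -0.004, 0.24], [0, 0, 0]]
    - [[0.008, -0.004, 0.3], [0, 0, 0]]
    - [[0.008, -0.004, 0.35], [0, 0, 0]]
    - [[0.008, -0.004, 0.38], [0, 0, 0]]
    - [[0.008, -0.004, 0.4], [0, 0, 0]]
    - [[0.008, -0.004, 0.407], [0, 0, 0]]
    - [[0.008, -0.004, 0.407], [0, 0, 0]]
    - [[0.008, -0.004, 0.407], [0, 0, 0]]

```text
time: 3.7
tool_pos: [0.4213, 0.2025, 0.0776]
tcp_rot: [-2.274, -2.01, 0.136]
wrist_force: [-0.1, -0.1, -0.2]
width: 1.0
grip_force: 0.0
```

Call:
play_rows:
  rows:
    - [[0, 0, 0], [0, 0, 0]]
    - [[0, 0, 0], [0, 0, 0]]
    - [[0, 0, 0], [0, 0, 0]]
    - [[0, 0, 0], [0, 0, 0]]
    - [[0, 0, 0], [0, 0, 0]]
    - [[0, 0, 0], [0, 0, 0]]
    - [[0, 0, 0], [0, 0, 0]]
    - [[0, 0, 0], [0, 0, 0]]
    - [[0, 0, 0], [0, 0, 0]]
    - [[0, 0, 0], [0, 0, 0]]
    - [[0, 0, 0], [0, 0, 0]]
    - [[0, 0, 0], [0, 0, 0]]
  claw: -1
  newtons: 40

```text
time: 4.7
tool_pos: [0.4206, 0.2025, 0.0767]
tcp_rot: [-2.273, -2.01, 0.138]
wrist_force: [2.3, -0.6, -2.5]
width: 0.135
grip_force: 42.7
```

```bash
python3 - <<'E'
from h import *
from workcell import bot
print(need(GR),bot.read_state())
E
```

```text
(array([-0.0085,  0.0038, -0.0016]), array([ 0.0015, -0.0014, -0.0031])) {'time': 4.7, 'q': array([0.3481, 0.106 , 2.1062, 0.0728, 1.0536, 0.4308]), 'joint_vel': array([-0.0003,  0.0023, -0.0004,  0.0004, -0.    ,  0.0009]), 'joint_torque': array([  0.219 , -36.5498, -29.5229,   0.5303,   1.4521,   0.1161]), 'tool_pos': array([0.4206, 0.2025, 0.0767]), 'tcp_rot': array([-2.2731, -2.0101,  0.1383]), 'wrist_force': array([ 2.3084, -0.6361, -2.5406]), 'torque': array([-0.0081, -0.5548,  0.1108]), 'grip_force': 42.71135151386261, 'width': 0.13487455671990287}
```

Gripped at 11.5 mm opening, which is the phone's thickness, with little side force. I'll lift it straight out.

Call:
play_rows:
  rows:
    - [[0, 0, -0.01], [0, 0, 0]]
    - [[0, 0, -0.03], [0, 0, 0]]
    - [[0, 0, -0.06], [0, 0, 0]]
    - [[0, 0, -0.1], [0, 0, 0]]
    - [[0, 0, -0.14], [0, 0, 0]]
    - [[0, 0, -0.18], [0, 0, 0]]
    - [[0, 0, -0.22], [0, 0, 0]]
    - [[0, 0, -0.26], [0, 0, 0]]
    - [[0, 0, -0.3], [0, 0, 0]]
    - [[0, 0, -0.34], [0, 0, 0]]
    - [[0, 0, -0.37], [0, 0, 0]]
    - [[0, 0, -0.39], [0, 0, 0]]
    - [[0, 0, -0.4], [0, 0, 0]]
    - [[0, 0, -0.4], [0, 0, 0]]
    - [[0, 0, -0.4], [0, 0, 0]]

```text
time: 5.95
tool_pos: [0.4338, 0.2006, 0.1754]
tcp_rot: [-2.273, -2.01, 0.14]
wrist_force: [0.1, 0.3, -2.3]
width: 0.131
grip_force: 42.6
```

```bash
python3 - <<'E'
from h import *
from workcell import bot
s=bot.read_state()
# phone frame rel. TCP: phone centre assumed home when gripped at G0
G0=np.array([.4206,.2025,.0767]); A=R.from_rotvec([-2.2731,-2.0101,.1383]).as_matrix()
c=A.T@(phw([0,0,0])-G0); print("centre in tool mm",c*1000)
np.savez("grasp.npz",c=c,Rtp=A.T@RW,G0=G0,A=A)
lens=STK-.15*RW[:,0]; pc=lens-RW@np.array([.008,.058,.018]); t=pc-RT@c
print("scan tcp",t,need(t),s["width"],s["wrist_force"])
E
```

```text
centre in tool mm [-2.1749  0.9403  7.6416]
scan tcp [ 0.4499 -0.1789  0.0938] (array([-1.4989,  0.2924,  0.2878]), array([ 0.0002, -0.001 , -0.0034])) 0.13058734435020114 [ 0.0893  0.3059 -2.3191]
```

Call:
play_rows:
  rows:
    - [[-0.03, 0, 0], [0, 0, 0]]
    - [[-0.08, 0.01, 0], [0, 0, 0]]
    - [[-0.16, 0.02, 0], [0, 0, 0]]
    - [[-0.26, 0.04, 0], [0, 0, 0]]
    - [[-0.36, 0.06, 0], [0, 0, 0]]
    - [[-0.46, 0.08, 0], [0, 0, 0]]
    - [[-0.56, 0.1, 0], [0, 0, 0]]
    - [[-0.66, 0.12, 0], [0, 0, 0]]
    - [[-0.76, 0.14, 0], [0, 0, 0]]
    - [[-0.84, 0.16, 0], [0, 0, 0]]
    - [[-0.9, 0.17, 0], [0, 0, 0]]
    - [[-0.93, 0.17, 0], [0, 0, 0]]
    - [[-0.95, 0.17, 0], [0, 0, 0]]

```text
time: 7.03
tool_pos: [0.4459, -0.0416, 0.1692]
tcp_rot: [-2.274, -2.007, 0.14]
wrist_force: [-0.0, 0.0, -2.6]
width: 0.134
grip_force: 42.6
```

```bash
python3 - <<'E'
from h import *
print(need([.4499,-.1789,.0938]))
E
```

```text
(array([-0.5432,  0.1254,  0.2868]), array([-0.0007, -0.0016, -0.0058]))
```

Call:
play_rows:
  rows:
    - [[-0.04, 0.01, 0.02], [0, 0, 0]]
    - [[-0.1, 0.02, 0.05], [0, 0, 0]]
    - [[-0.18, 0.04, 0.09], [0, 0, 0]]
    - [[-0.26, 0.06, 0.13], [0, 0, 0]]
    - [[-0.34, 0.08, 0.17], [0, 0, 0]]
    - [[-0.41, 0.095, 0.21], [0, 0, 0]]
    - [[-0.47, 0.11, 0.245], [0, 0, 0]]
    - [[-0.51, 0.12, 0.27], [0, 0, 0]]
    - [[-0.535, 0.125, 0.285], [0, 0, 0]]
    - [[-0.543, 0.125, 0.287], [0, 0, 0]]
    - [[-0.543, 0.125, 0.287], [0, 0, 0]]
    - [[-0.543, 0.125, 0.287], [0, 0, 0]]
    - [[-0.543, 0.125, 0.287], [0, 0, 0]]

```text
time: 8.12
tool_pos: [0.4514, -0.1769, 0.0948]
tcp_rot: [-2.273, -2.011, 0.138]
wrist_force: [0.2, -0.3, -2.7]
width: 0.135
grip_force: 42.6
```

```bash
python3 - <<'E'
from h import *
from workcell import cams,bot;import cv2
s=bot.read_state();g=np.load("grasp.npz");A=R.from_rotvec(s["tcp_rot"]).as_matrix()
Rw=A@g["Rtp"];pc=s["tool_pos"]+A@g["c"]
print("sticker in lens mm",(Rw.T@(STK-pc)-[.008,.058,.018])*1000)
o=[]
cube=np.array([(a,b,c) for a in(-1,1) for b in(-1,1) for c in(-1,1)])
for n,x,y in(("scene",220,100),("top",265,100)):
    im=cv2.resize(cams.read_camera(n)["image"][:,:,::-1],None,fx=3,fy=3,interpolation=cv2.INTER_CUBIC)
    q=(proj(n,cube*[.006,.08,.04]@Rw.T+pc)*3+1).round().astype(int)
    for i in range(8):
        for j in range(i):
            if abs(cube[i]-cube[j]).sum()==2: cv2.line(im,q[i].tolist(),q[j].tolist(),(0,0,255),1)
    o.append(im[y*3:y*3+420,x*3:x*3+399])
cv2.imwrite("pics/scan.png",np.hstack(o))
E
```

```text
sticker in lens mm [148.8481  -2.277   -1.2032]
```

View pics/scan.png

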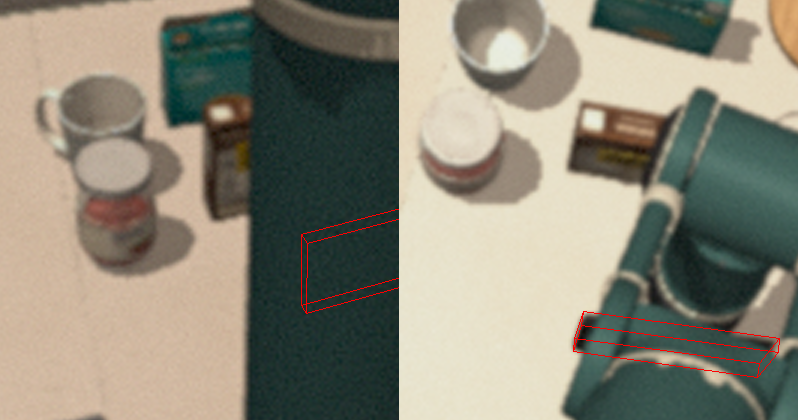

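The arm hides most of the phone, but the visible end (dark, about (583,335) in the crop) matches the predicted outline. The predicted sticker position in the lens frame is (149, -2, -1) mm. Now I hold still.

Call:
play_rows:
  rows:
    - [[0, 0, 0], [0, 0, 0]]
    - [[0, 0, 0], [0, 0, 0]]
    - [[0, 0, 0], [0, 0, 0]]
    - [[0, 0, 0], [0, 0, 0]]
    - [[0, 0, 0], [0, 0, 0]]
    - [[0, 0, 0], [0, 0, 0]]
    - [[0, 0, 0], [0, 0, 0]]
    - [[0, 0, 0], [0, 0, 0]]
    - [[0, 0, 0], [0, 0, 0]]
    - [[0, 0, 0], [0, 0, 0]]
    - [[0, 0, 0], [0, 0, 0]]
    - [[0, 0, 0], [0, 0, 0]]
    - [[0, 0, 0], [0, 0, 0]]
    - [[0, 0, 0], [0, 0, 0]]
    - [[0, 0, 0], [0, 0, 0]]
    - [[0, 0, 0], [0, 0, 0]]
    - [[0, 0, 0], [0, 0, 0]]
    - [[0, 0, 0], [0, 0, 0]]
    - [[0, 0, 0], [0, 0, 0]]
    - [[0, 0, 0], [0, 0, 0]]

```text
time: 9.88
tool_pos: [0.451, -0.1774, 0.0942]
tcp_rot: [-2.273, -2.01, 0.139]
wrist_force: [0.6, -0.0, -1.7]
width: 0.135
grip_force: 42.6
```

```bash
python3 - <<'E'
from h import *
from workcell import bot
g=np.load("grasp.npz");zp=-g["A"][:,2]
s=bot.read_state();A=R.from_rotvec(s["tcp_rot"]).as_matrix();Rw=A@g["Rtp"];pc=s["tool_pos"]+A@g["c"]
print("sticker in lens mm",(Rw.T@(STK-pc)-[.008,.058,.018])*1000, abs(s["joint_vel"]).max())
print(need(g["G0"]+.1*zp,g["A"]))
E
```

```text
sticker in lens mm [149.1091  -1.6235  -0.3817] 0.002550801913179335
(array([ 1.4933, -0.2943, -0.2873]), array([-0.0007,  0.0001, -0.0002]))
```

Call:
play_rows:
  rows:
    - [[0.02, 0, -0.02], [0, 0, 0]]
    - [[0.06, -0.01, -0.06], [0, 0, 0]]
    - [[0.13, -0.02, -0.11], [0, 0, 0]]
    - [[0.22, -0.04, -0.16], [0, 0, 0]]
    - [[0.32, -0.06, -0.21], [0, 0, 0]]
    - [[0.42, -0.08, -0.25], [0, 0, 0]]
    - [[0.52, -0.1, -0.28], [0, 0, 0]]
    - [[0.62, -0.12, -0.29], [0, 0, 0]]
    - [[0.72, -0.14, -0.29], [0, 0, 0]]
    - [[0.8, -0.16, -0.29], [0, 0, 0]]
    - [[0.87, -0.17, -0.29], [0, 0, 0]]
    - [[0.92, -0.18, -0.29], [0, 0, 0]]
    - [[0.94, -0.19, -0.29], [0, 0, 0]]
    - [[0.94, -0.19, -0.29], [0, 0, 0]]

```text
time: 11.05
tool_pos: [0.4427, 0.0617, 0.1736]
tcp_rot: [-2.271, -2.013, 0.138]
wrist_force: [-0.5, -0.8, -2.2]
width: 0.133
grip_force: 42.7
```

```bash
python3 - <<'E'
from h import *
g=np.load("grasp.npz");zp=-g["A"][:,2]
print(need(g["G0"]+.1*zp,g["A"]))
E
```

```text
(array([ 0.5481, -0.1005,  0.0058]), array([ 0.0003, -0.0001,  0.0028]))
```

Call:
play_rows:
  rows:
    - [[0.03, -0.005, 0], [0, 0, 0]]
    - [[0.08, -0.015, 0], [0, 0, 0]]
    - [[0.15, -0.03, 0], [0, 0, 0]]
    - [[0.23, -0.045, 0], [0, 0, 0]]
    - [[0.31, -0.06, 0], [0, 0, 0]]
    - [[0.39, -0.07, 0], [0, 0, 0]]
    - [[0.46, -0.085, 0], [0, 0, 0]]
    - [[0.51, -0.095, 0], [0, 0, 0]]
    - [[0.54, -0.1, 0.003], [0, 0, 0]]
    - [[0.548, -0.1, 0.006], [0, 0, 0.002]]
    - [[0.548, -0.1, 0.006], [0, 0, 0.002]]
    - [[0.548, -0.1, 0.006], [0, 0, 0.002]]
    - [[0.548, -0.1, 0.006], [0, 0, 0.002]]

```text
time: 12.13
tool_pos: [0.4351, 0.1985, 0.1746]
tcp_rot: [-2.276, -2.007, 0.14]
wrist_force: [-0.0, 0.2, -2.3]
width: 0.133
grip_force: 42.7
```

```bash
python3 - <<'E'
from h import *
g=np.load("grasp.npz");zp=-g["A"][:,2]
print(need(g["G0"]+.1*zp,g["A"]),need(g["G0"],g["A"]))
E
```

```text
(array([ 0.0084, -0.0048, -0.0038]), array([-0.0009,  0.0007, -0.0033])) (array([ 0.0086, -0.0045,  0.3962]), array([-0.0009,  0.0007, -0.0033]))
```

Call:
play_rows:
  rows:
    - [[0.006, -0.005, 0.02], [0, 0, -0.002]]
    - [[0.006, -0.005, 0.05], [0, 0, -0.002]]
    - [[0.006, -0.005, 0.08], [0, 0, -0.002]]
    - [[0.006, -0.005, 0.11], [0, 0, -0.002]]
    - [[0.006, -0.005, 0.14], [0, 0, -0.002]]
    - [[0.006, -0.005, 0.17], [0, 0, -0.002]]
    - [[0.006, -0.005, 0.2], [0, 0, -0.002]]
    - [[0.006, -0.005, 0.23], [0, 0, -0.002]]
    - [[0.006, -0.005, 0.255], [0, 0, -0.002]]
    - [[0.006, -0.005, 0.275], [0, 0, -0.002]]
    - [[0.006, -0.005, 0.29], [0, 0, -0.002]]
    - [[0.006, -0.005, 0.305], [0, 0, -0.002]]
    - [[0.006, -0.005, 0.32], [0, 0, -0.002]]
    - [[0.006, -0.005, 0.335], [0, 0, -0.002]]
    - [[0.006, -0.005, 0.345], [0, 0, -0.002]]
    - [[0.006, -0.005, 0.355], [0, 0, -0.002]]
    - [[0.006, -0.005, 0.36], [0, 0, -0.002]]
    - [[0.006, -0.005, 0.36], [0, 0, -0.002]]

```text
time: 13.63
tool_pos: [0.4219, 0.2025, 0.0857]
tcp_rot: [-2.273, -2.01, 0.138]
wrist_force: [1.2, 0.6, -2.3]
width: 0.131
grip_force: 42.5
```

Call:
play_rows:
  rows:
    - [[0, 0, 0.008], [0, 0, 0]]
    - [[0, 0, 0.016], [0, 0, 0]]
    - [[0, 0, 0.022], [0, 0, 0]]
    - [[0, 0, 0.028], [0, 0, 0]]
    - [[0, 0, 0.032], [0, 0, 0]]
    - [[0, 0, 0.035], [0, 0, 0]]
    - [[0, 0, 0.037], [0, 0, 0]]
    - [[0, 0, 0.037], [0, 0, 0]]
    - [[0, 0, 0.037], [0, 0, 0]]

```text
time: 14.38
tool_pos: [0.4206, 0.2027, 0.0767]
tcp_rot: [-2.273, -2.01, 0.138]
wrist_force: [2.7, 0.0, -2.5]
width: 0.134
grip_force: 42.6
```

Call:
play_rows:
  rows:
    - [[0, 0, 0], [0, 0, 0]]
    - [[0, 0, 0], [0, 0, 0]]
    - [[0, 0, 0], [0, 0, 0]]
    - [[0, 0, 0], [0, 0, 0]]
    - [[0, 0, 0], [0, 0, 0]]
    - [[0, 0, 0], [0, 0, 0]]
    - [[0, 0, 0], [0, 0, 0]]
    - [[0, 0, 0], [0, 0, 0]]
    - [[0, 0, 0], [0, 0, 0]]
    - [[0, 0, 0], [0, 0, 0]]
  claw: 1

```text
time: 15.22
tool_pos: [0.4204, 0.2027, 0.0767]
tcp_rot: [-2.273, -2.01, 0.139]
wrist_force: [-0.6, 0.2, -0.5]
width: 1.0
grip_force: 0.0
```

Call:
play_rows:
  rows:
    - [[0, 0, -0.03], [0, 0, 0]]
    - [[0, 0, -0.08], [0, 0, 0]]
    - [[0, 0, -0.15], [0, 0, 0]]
    - [[0, 0, -0.25], [0, 0, 0]]
    - [[0, 0, -0.35], [0, 0, 0]]
    - [[0, 0, -0.45], [0, 0, 0]]
    - [[-0.1, 0, -0.55], [0, 0, 0]]
    - [[-0.25, 0, -0.6], [0, 0, 0]]
    - [[-0.4, 0, -0.6], [0, 0, 0]]
    - [[-0.55, 0, -0.6], [0, 0, 0]]
    - [[-0.7, 0, -0.6], [0, 0, 0]]
    - [[-0.8, 0, -0.6], [0, 0, 0]]
    - [[-0.9, 0, -0.6], [0, 0, 0]]
    - [[-0.95, 0, -0.6], [0, 0, 0]]
    - [[-0.95, 0, -0.6], [0, 0, 0]]
    - [[-0.95, 0, -0.6], [0, 0, 0]]

```text
time: 16.55
tool_pos: [0.4119, -0.036, 0.2256]
tcp_rot: [-2.275, -2.008, 0.137]
wrist_force: [-0.5, 0.5, 0.3]
width: 0.999
grip_force: 0.0
```

```bash
python3 - <<'E'
from h import *
from workcell import cams;import cv2
o=[];cube=np.array([(a,b,c) for a in(-1,1) for b in(-1,1) for c in(-1,1)])
for n,x,y in(("scene",165,215),("top",150,170)):
    a=cams.read_camera(n)["image"];im=cv2.resize(a[:,:,::-1],None,fx=4,fy=4,interpolation=cv2.INTER_CUBIC)
    im0=cv2.resize(C[n]["image"][:,:,::-1],None,fx=4,fy=4,interpolation=cv2.INTER_CUBIC)
    o.append(np.vstack([k[y*4:y*4+290,x*4:x*4+400] for k in(im0,im)]))
cv2.imwrite("pics/end.png",np.hstack(o))
E
```

```text
(no output)
```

View pics/end.png

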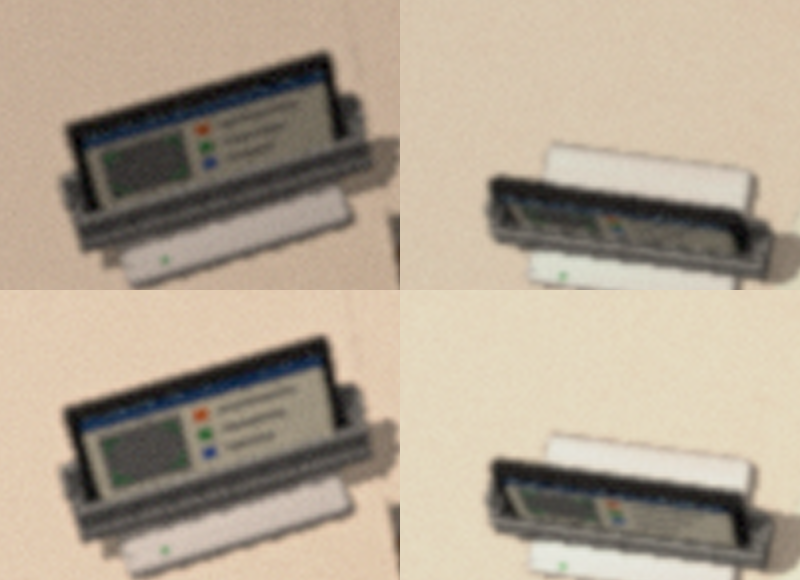

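Compared with the start (upper row), the phone's top edge in the lower row is about 1–2 px higher in the scene view and farther back in the top view. I'll measure that displacement.

```bash
cat > chk.py <<'E'
from h import *
from workcell import cams;import cv2
pts=np.array([(-6,y,z) for y in(-60,-30,0,30,60) for z in(-8,4,16,28)]+[(-6,y,40) for y in(-70,-35,0,35,70)],float)
obs=[]
for n in("scene","top"):
    a=np.mean([cams.read_camera(n)["image"].astype(float) for _ in range(6)],0).astype(np.uint8)
    g0,g1=[cv2.resize(cv2.cvtColor(k,cv2.COLOR_RGB2GRAY),None,fx=4,fy=4,interpolation=cv2.INTER_CUBIC) for k in(C[n]["image"],a)]
    p=((proj(n,phw(pts))+.5)*4-.5).astype(np.float32)[:,None]
    q,ok,err=cv2.calcOpticalFlowPyrLK(g0,g1,p,None,winSize=(41,41),maxLevel=2)
    d=(q-p)[:,0]/4;print(n,"median",np.median(d,0),"top edge",np.median(d[-5:],0),"lowest",np.median(d[0:20:4],0))
    obs.append((n,d))
def f(v):
    P=R.from_rotvec(v[3:]).apply(pts/1000)*1000+v[:3]*1000
    return np.concatenate([(proj(n,phw(P))-proj(n,phw(pts))-d).ravel() for n,d in obs])
r=least_squares(f,np.zeros(6),loss="soft_l1",f_scale=.3);v=r.x
print("shift mm",v[:3]*1000,"rot deg",np.degrees(v[3:]),"rms",np.sqrt(np.mean(f(v)**2)))
print("foot shift mm (phone axes)",(R.from_rotvec(v[3:]).apply([0,0,-.04])+v[:3]-[0,0,-.04])*1000)
E
python3 chk.py
```

```text
scene median [-0.5186 -0.9936] top edge [-2.1159 -0.9936] lowest [-0.0952  0.099 ]
top median [-0.7673 -2.2899] top edge [ 0.1133 -1.9511] lowest [-1.0907 -2.2899]
shift mm [ 5.8765  3.4578 -2.2913] rot deg [2.3019 0.2362 1.2181] rms 3.466592134949626
foot shift mm (phone axes) [ 5.6945  5.0625 -2.2586]
```

```bash
cat > chk.py <<'E'
from h import *
from workcell import cams;import cv2
yy,zz=np.meshgrid(np.arange(-84,85,1.5),np.arange(-12,48,1.5));pts=np.stack([0*yy-6,yy,zz],-1).reshape(-1,3)
B={}
for n in C:
    a=np.mean([cams.read_camera(n)["image"].astype(float) for _ in range(8)],0)
    B[n]=[cv2.GaussianBlur(cv2.cvtColor(k.astype(np.float32),cv2.COLOR_RGB2GRAY),(0,0),.8) for k in(C[n]["image"],a)]
def samp(im,p): 
    s=cv2.remap(im,p[:,0].astype(np.float32)[None],p[:,1].astype(np.float32)[None],cv2.INTER_CUBIC)[0];return (s-s.mean())/s.std()
def f(u):
    v=np.array(u)/[1,1,1,57.3,57.3,57.3]; P=R.from_rotvec(v[3:]).apply(pts)+v[:3]
    return np.concatenate([samp(B[n][1],proj(n,phw(P)))-samp(B[n][0],proj(n,phw(pts))) for n in C])
best=min((least_squares(f,[a,0,c,0,e,0],loss="soft_l1",f_scale=.3,diff_step=.02,x_scale=[1,1,1,1,1,1]) for a in(0.1,2) for c in(.1,2) for e in(.1,3)),key=lambda r:r.cost)
u=best.x;print("cost0",(f(np.zeros(6))**2).mean(),"cost",(f(u)**2).mean())
foot=R.from_rotvec(u[3:]/57.3).apply([0,0,-40])+u[:3]-[0,0,-40]
print("centre shift mm",u[:3],"rot deg",u[3:],"foot shift (phone axes)",foot)
E
python3 chk.py
```

```text
cost0 0.1950282 cost 0.042244982
centre shift mm [0.6939 0.4012 1.6185] rot deg [0.082  4.8183 0.012 ] foot shift (phone axes) [-2.6657  0.458   1.7599]
```

The fit shows the foot within about 2 mm of the seat, with the phone leaning about 5° further on the back rest. That is inside every limit. The phone is released and the groceries were never touched, so I'll hand the job in.

```bash
python3 -c "
from workcell import bot
print(bot.finish_job())"
```

```text
the job is handed in; nothing more can be done
None
```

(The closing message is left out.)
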